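# Last jump of a marble solitaire game, and the drawer shut

### The job

This game of marble solitaire is one move from won: two marbles are left on the board, standing in line with the empty centre hollow. Lift the outer one, jump it over the other into the centre hollow and let go, then pluck the jumped marble out of its hollow and put it in the board's open drawer with the rest. Push the drawer fully shut with the winning marble still resting in the centre hollow, and leave the bottle, the tea glass and the deck of cards where they are.

Things in the scene. Friction and masses are not known exactly. Their poses are not given: they have to be found in the camera images.
- board: Dark-wood box 250 x 250 x 56 mm, fixed. Flat top with 33 conical hollows (16 mm wide, 6 deep) in a cross, 32 mm apart; 3 mm moulding round its edge. Origin: underside centre, on the table; z up. Its drawer is in the -x side, slides out along -x and is pushed in along +x. Two marbles stand in the middle row on the +y side of the centre; all other hollows are empty.
- hollow_centre (a point): Centre of a marble when it rests in the middle hollow of the board (62 mm above the table, 6 mm above the board's top).
- hollow_near (a point): The same for the hollow next to the centre, 32 mm along the board's +y, where the marble to be jumped stands at the start.
- hollow_outer (a point): The same for the second hollow from the centre, 64 mm along the board's +y, where the marble that must jump stands at the start.
- marble_a_center (a point): Centre of one of the two marbles on the board: plain white glass ball, 20 mm diameter, 12 g. In its hollow it stands 16 mm proud of the board. Which of marble_a and marble_b is the outer one changes from game to game.
- marble_b_center (a point): Centre of the other marble on the board, exactly alike.
- drawer (a joint): How far the drawer stands out of the board (m): 0 shut, with its front flush with the side of the board; 0.10 to 0.125 at the start; a light push of 2 to 3 N along the board's +x slides it in, and it stays where it is left.
- drawer_in (a point): Point on the drawer's floor (13 mm above the table), in the empty half of its open part: 45 mm in from the inside of the front panel, 45 mm to the board's -y of the middle line; moves with the drawer. Drawer inside 216 mm wide (board y), 214 long; front panel 10 mm thick, top edge 41 mm above the table, side walls 36, slot roof 42. Axes as the board's.
- drawer_knob (a point): Centre of the outer face of the brass knob in the middle of the drawer's front, 16 mm out from the front panel, 16 mm in diameter, 26 mm above the table. Moves with the drawer.
- marble_c_center (a point): Centre of one of the five marbles taken earlier, same kind, lying loose in the board's +y half of the drawer, centres at least 33 mm to +y of the drawer's middle line.
- marble_d_center (a point): Centre of one of the five marbles taken earlier, same kind, lying loose in the board's +y half of the drawer, centres at least 33 mm to +y of the drawer's middle line.
- marble_e_center (a point): Centre of one of the five marbles taken earlier, same kind, lying loose in the board's +y half of the drawer, centres at least 33 mm to +y of the drawer's middle line.
- marble_f_center (a point): Centre of one of the five marbles taken earlier, same kind, lying loose in the board's +y half of the drawer, centres at least 33 mm to +y of the drawer's middle line.
- marble_g_center (a point): Centre of one of the five marbles taken earlier, same kind, lying loose in the board's +y half of the drawer, centres at least 33 mm to +y of the drawer's middle line.
- water_bottle: Bystander: clear water bottle, 64 mm diameter, 210 mm high, on the table off the board's +x, -y corner. Origin: centre of its underside.
- tea_glass: Bystander: amber drinking glass, 68 mm diameter, 100 mm high, on the table on the board's -y side. Origin: centre of its underside.
- card_deck: Bystander: deck of playing cards lying flat, 88 x 63 x 18 mm, on the table on the board's -y side. Origin: centre of its underside.

How it is judged:
On the way, in this order (a step that is already met when the one before it is completed fails the run):
1. the outer marble is lifted at least 20 mm out of its hollow while the other stays in its own (((z of marble_a_center in the frame of hollow_centre above 0.02 m and distance between marble_b_center and hollow_near below 0.005 m) or (z of marble_b_center in the frame of hollow_centre above 0.02 m and distance between marble_a_center and hollow_near below 0.005 m))), for 0.1 s.
2. that marble rests in the centre hollow, let go, and the other is still in its hollow next to it (((distance between marble_a_center and hollow_centre below 0.005 m and distance between marble_b_center and hollow_near below 0.005 m and contact force between marble_a and the fingers below 0.05 N) or (distance between marble_b_center and hollow_centre below 0.005 m and distance between marble_a_center and hollow_near below 0.005 m and contact force between marble_b and the fingers below 0.05 N))), for 0.2 s.
3. the jumped marble is in the drawer, let go, and the winning marble is in the centre hollow (((distance between marble_a_center and hollow_centre below 0.005 m and (x of marble_b_center in the frame of drawer_in between -0.046 and 0.17 m and y of marble_b_center in the frame of drawer_in between -0.064 and 0.154 m and z of marble_b_center in the frame of drawer_in between 0 and 0.022 m) and contact force between marble_b and the fingers below 0.05 N) or (distance between marble_b_center and hollow_centre below 0.005 m and (x of marble_a_center in the frame of drawer_in between -0.046 and 0.17 m and y of marble_a_center in the frame of drawer_in between -0.064 and 0.154 m and z of marble_a_center in the frame of drawer_in between 0 and 0.022 m) and contact force between marble_a and the fingers below 0.05 N))), for 0.2 s.
At the end, for the whole second after the job is handed in: One of the two marbles rests in the centre hollow (its centre within 5 mm of the seat), the other lies in the drawer with the five earlier ones, and the drawer is shut to within 4 mm (((distance between marble_a_center and hollow_centre below 0.005 m and (x of marble_b_center in the frame of drawer_in between -0.046 and 0.17 m and y of marble_b_center in the frame of drawer_in between -0.064 and 0.154 m and z of marble_b_center in the frame of drawer_in between 0 and 0.022 m) and linear speed of marble_a below 0.02 m/s) or (distance between marble_b_center and hollow_centre below 0.005 m and (x of marble_a_center in the frame of drawer_in between -0.046 and 0.17 m and y of marble_a_center in the frame of drawer_in between -0.064 and 0.154 m and z of marble_a_center in the frame of drawer_in between 0 and 0.022 m) and linear speed of marble_b below 0.02 m/s)) and x of marble_c_center in the frame of drawer_in between -0.046 and 0.17 m and y of marble_c_center in the frame of drawer_in between -0.064 and 0.154 m and z of marble_c_center in the frame of drawer_in between 0 and 0.022 m and x of marble_d_center in the frame of drawer_in between -0.046 and 0.17 m and y of marble_d_center in the frame of drawer_in between -0.064 and 0.154 m and z of marble_d_center in the frame of drawer_in between 0 and 0.022 m and x of marble_e_center in the frame of drawer_in between -0.046 and 0.17 m and y of marble_e_center in the frame of drawer_in between -0.064 and 0.154 m and z of marble_e_center in the frame of drawer_in between 0 and 0.022 m and x of marble_f_center in the frame of drawer_in between -0.046 and 0.17 m and y of marble_f_center in the frame of drawer_in between -0.064 and 0.154 m and z of marble_f_center in the frame of drawer_in between 0 and 0.022 m and x of marble_g_center in the frame of drawer_in between -0.046 and 0.17 m and y of marble_g_center in the frame of drawer_in between -0.064 and 0.154 m and z of marble_g_center in the frame of drawer_in between 0 and 0.022 m and value of joint drawer below 0.004 m); the robot touches nothing.
It fails at once if the water bottle is pushed more than 20 mm from its place (distance of water_bottle from where it was at the start of the episode above 0.02 m).
It fails at once if the tea glass is pushed more than 20 mm from its place (distance of tea_glass from where it was at the start of the episode above 0.02 m).
It fails at once if the card deck is pushed more than 20 mm from its place (distance of card_deck from where it was at the start of the episode above 0.02 m).
It also fails if it takes over 56 s, if anything falls off the work surface, if the arm or the gripper's body presses on something with over 40 N, if the wrist force passes 120 N, or if a joint passes its speed limit or range.

### The arm

A 6-joint arm with a two-finger parallel gripper is mounted at the origin on the work surface. World frame = base frame: x ahead of the robot, y to its left, z up, the work surface at z = 0. Lengths are in m, angles in rad, forces in N, time in s.
With the tool pointing down it reaches from about 0.25 to 0.725 m from the base axis. Payload 4 kg.
Tool frame: the origin (TCP) lies where the fingers leave the gripper's body, on its centre line; the fingertips stand 73 mm ahead of it and the grasp point (between the pads) lies 54 mm ahead of it (bot.tips_ahead is the z of the fingertips in the tool frame, in m); z points along the fingers, y is the direction in which the jaws open and shut (so a half turn about z gives the same grasp; the last joint's range is limited). The gripper opens to 85 mm and grips with 20 to 120 N. Pads are 22 mm wide; open, the fingers measure 114 mm over their backs; the gripper's body (76 mm by 85 mm) begins 54 mm behind the grasp point. The pads swing forward as they close: fully open they stand 13 mm farther back than shut.
Start: joints at [1.335, 0.241, 0.005, 1.335, 0, 1.571], TCP at [0.117, 0.486, 0.304] pointing down, gripper open.
Joint ranges: [-2.72, 2.72], [-1.05, 1.87], [-1.09, 1.28], [-1.99, 2.15], [-1.42, 1.44], [-3.14, 3.14]. Speed limits (rad/s): [2.79, 2.79, 3.14, 3.14, 3.14, 3.14].

### API

Orientations are given as a unit quaternion [x, y, z, w].
In Python, from workcell import readout, camera, get_calibration, order, bot gives the robot as it stands.
- The arm moves only by the tool send_rows, never from a script. Its argument "moves" is a list of rows, each a list of 3 entries, a list of its own where there are three numbers: the shift along the tool's x, y, z in mm, then the turn, a rotation vector about the tool's x, y, z in rad, then the finger opening in mm, from 0 to 85.4. In form: [[[dx, dy, dz], [ax, ay, az], grip], ...]. A call has 1 to 12 rows; each row is the pose to reach, as a shift and turn from the pose measured when the call began, along the tool's axes at that moment; what a row does not reach only later rows make up. A row lasts 1/12 s, in which the tool goes at most 41.7 mm and 7.16 degrees, less where a joint would pass 70% of its speed; a pose out of reach is approached as far as the arm can. A call with a gripper value outside its range is refused whole. The fingers move at their own pace and stop on an object; the grip force is fixed at half the most. Time passes only in rows, so rows that repeat a pose let the fingers close. It gives the time, the measured TCP pose, the force and the opening at its end, in the units of the state.
- readout.get_obs(): the state, without advancing time (a new reading comes with each control period).
- camera(name): name is "side" or "top"; returns the picture (420x560x3 uint8, red, green, blue); there is no depth.
- get_calibration(name): a dict with "fx", "fy", "cx", "cy" (pixels), "k1" (the pictures are not rectified: a ray, as slopes to the right and down, at radius r is drawn at 1 + k1 r^2 times it, then the intrinsics apply), "R" (3x3) and "t" (3): a world point X has camera coordinates R X + t. Camera axes: x right, y down, z forward; pixel columns grow to the right and rows downward; lengths in m; the calibration is good to about 2 mm. A picture is of the moment at which its call begins. get_calibration takes no time and is no camera call.
- order.job_done(): hands the job in, once; it reports no verdict.
The state is a dict: "clock": time; "joint_pos": joint angles; "joint_vel": joint speeds; "tau": joint torques, N m; "eef_pos": TCP position; "tool_rot": TCP orientation; "ft_force": force on the tool from outside, world axes, zero at the start; "ft_torque": the same for the moment, N m; "grip_width": finger opening in m.
Only numpy, scipy, OpenCV 4.12 (cv2) and the standard library are available. Lean on these libraries where they do the work, as an engineer would, in place of code of your own. Each camera call takes 0.05 s, during which the arm holds its last target. There are 200 camera calls.

## Working session

There is one attempt and no reset: what is moved stays moved. The work goes in short steps, Python scripts to look and compute and a tool call to move; the robot and the scene stay as the last step left them, time stands still between calls to the robot, and variables do not carry over. Pictures are saved under pics/ and viewed, about 8 in all and at most 12, crops included, and the job is handed in when it is done.

Besides the shell and the picture viewer there is one more tool, called as a command line: name --argument value ..., lists and objects as JSON in quotes. send_rows: Moves the arm, as the interface text tells. Its arguments: {"type":"object","properties":{"moves":{"type":"array","items":{"type":"array"}}},"required":["moves"]}

```bash
mkdir -p pics; ls
python3 - <<'E'
from workcell import readout,camera,get_calibration,bot
import cv2,numpy as np
for n in("top","side"):
    c=get_calibration(n);print(n,c, 'campos',-np.array(c['R']).T@np.array(c['t']))
    cv2.imwrite(f'pics/{n}0.png',camera(n)[:,:,::-1])
print(readout.get_obs(),bot.tips_ahead)
E
```

```text
pics
top {'fx': 384.7916045524614, 'fy': 384.7916045524614, 'cx': 277.86893892987155, 'cy': 210.038181855252, 'k1': 0.024354673336477447, 'R': array([[ 0.0231328 , -0.9996405 , -0.01355506],
       [-0.9919475 , -0.02126178, -0.1248523 ],
       [ 0.12451921,  0.01633409, -0.99208274]]), 't': array([0.13663093, 0.5816763 , 0.77007426])} campos [0.47794265 0.13637083 0.83845305]
side {'fx': 460.25049180462264, 'fy': 460.25049180462264, 'cx': 278.401378956221, 'cy': 202.4553022069945, 'k1': -0.09519724787779935, 'R': array([[ 0.75096916, -0.66032366,  0.00424051],
       [-0.49008521, -0.56164225, -0.66661418],
       [ 0.44256277,  0.49852848, -0.74539087]]), 't': array([-0.32610189,  0.41379219,  0.51184051])} campos [ 0.22116434 -0.23809669  0.65874382]
{'clock': 0.1, 'joint_pos': array([1.33501067e+00, 2.41378995e-01, 3.87038286e-03, 1.33518627e+00,
       2.14258388e-05, 1.57077183e+00]), 'joint_vel': array([ 1.34091076e-03, -1.44924363e-03,  3.16584125e-03,  1.44454327e-04,
       -1.06204560e-05,  2.03631701e-03]), 'tau': array([-6.21261534e-04, -3.73137617e+01,  2.53010416e+01,  1.08581706e-02,
       -4.75273836e-06, -2.40534249e-06]), 'eef_pos': array([0.11670122, 0.48576108, 0.30308554]), 'tool_rot': array([ 1.17607717e-01,  9.93059678e-01, -9.41426847e-04, -1.22304044e-04]), 'ft_force': array([-0.14259386, -0.66857479, -0.91689954]), 'ft_torque': array([-0.00290779, -0.01716828,  0.02249865]), 'grip_width': 0.08537622813067786} 0.0726
```

View pics/top0.png

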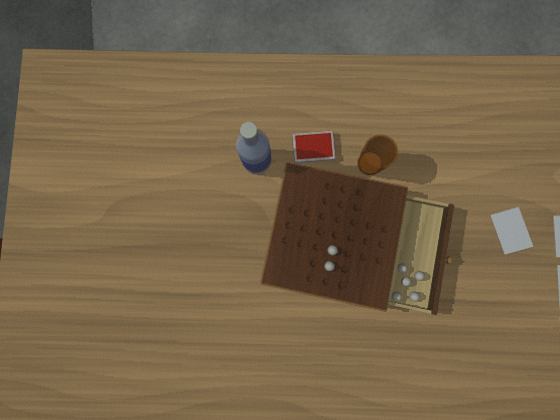

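View pics/side0.png

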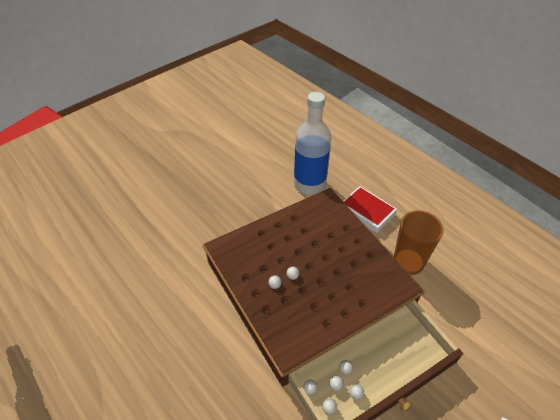

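The top view shows the board rotated about 100° in the world, with its drawer opening towards world −y (image right). The marbles are at about (332,250) and (329,266), and the knob is at (449,260). In the side view the marbles are at (293,273) and (275,283). The glass is at (377,155), the cards at (314,147) and the bottle at (255,150), all on the far (+world x) side. Next I'll fit the board pose from the hollows and triangulate the marbles.

```bash
cat > h.py <<'E'
import numpy as np,cv2
from scipy.optimize import least_squares,minimize
from scipy.ndimage import map_coordinates
from workcell import readout,camera,get_calibration
C={n:get_calibration(n) for n in("top","side")}
def proj(n,X):
    c=C[n];K=np.array([[c['fx'],0,c['cx']],[0,c['fy'],c['cy']],[0,0,1.]])
    return cv2.projectPoints(np.atleast_2d(np.asarray(X,float)),cv2.Rodrigues(np.array(c['R']))[0],np.array(c['t'],float),K,np.array([c['k1'],0,0,0.]))[0].reshape(-1,2)
def tri(pt,ps):
    return least_squares(lambda X:np.r_[proj('top',X)[0]-pt,proj('side',X)[0]-ps],[.4,.1,.05])
def board(p,q):  # p=[x,y,yaw], q board points -> world
    c,s=np.cos(p[2]),np.sin(p[2]);q=np.atleast_2d(q)
    return np.c_[p[0]+c*q[:,0]-s*q[:,1],p[1]+s*q[:,0]+c*q[:,1],q[:,2]]
def blobs(im,lo,box):
    x0,y0,x1,y1=box;g=im[y0:y1,x0:x1].astype(int)
    m=((g.min(2)>lo)&(g.max(2)-g.min(2)<45)).astype(np.uint8)
    n,_,st,ce=cv2.connectedComponentsWithStats(m)
    return [(ce[i]+[x0,y0],st[i,2:5].tolist()) for i in range(1,n) if st[i,4]>15]
E
python3 - <<'E'
from h import *
im={n:cv2.imread(f'pics/{n}0.png') for n in C}
T=blobs(im['top'],90,(310,235,350,280));S=blobs(im['side'],90,(260,258,310,298));print(T,S)
T.sort(key=lambda b:b[0][1]);S.sort(key=lambda b:-b[0][0])
for a,b in zip(T,S):
    r=tri(a[0],b[0]);print('marble',r.x.round(4),'res',r.fun.round(2))
H=np.array([[i*.032,j*.032] for i in range(-3,4) for j in range(-3,4) if (abs(i)<2 or abs(j)<2) and (i,j) not in((0,1),(0,2))])
g={n:cv2.GaussianBlur(im[n].max(2).astype(float),(0,0),1.5)-cv2.GaussianBlur(im[n].max(2).astype(float),(0,0),5) for n in C}
def cost(p,ns=('top','side')):
    X=board(p,np.c_[H,np.full(len(H),p[3])]);s=0
    for n in ns:
        uv=proj(n,X);s+=np.clip(map_coordinates(g[n],[uv[:,1],uv[:,0]],order=1),-30,10).mean()
    return s
for ns in (('top','side'),('top',),('side',)):
    best=None
    for x in np.arange(.36,.48,.01):
      for y in np.arange(-.02,.1,.01):
        for yaw in np.arange(1.2,1.9,.05):
            v=cost([x,y,yaw,.054],ns)
            if best is None or v<best[0]:best=(v,[x,y,yaw,.054])
    f=(lambda p:cost(p,ns)) if len(ns)==2 else (lambda p:cost([*p[:3],.054],ns))
    S0=np.array(best[1])+np.vstack([np.zeros(4),np.diag([.006,.006,.03,.006])])
    r=minimize(f,best[1],method='Nelder-Mead',options=dict(initial_simplex=S0,maxiter=2000,xatol=1e-5,fatol=1e-4));print(ns,r.x.round(4),r.fun)
    if len(ns)==2:p=r.x
for n in C:
    o=cv2.resize(im[n],None,fx=2,fy=2,interpolation=cv2.INTER_CUBIC)
    def dot(q,c):
        for u in proj(n,board(p,q)):cv2.circle(o,tuple(int(round(2*v+.5)) for v in u),3,c,1)
    dot(np.c_[H,np.full(len(H),.054)],(0,255,0));dot([[0,0,.062],[0,.032,.062],[0,.064,.062]],(0,0,255))
    for d in (.10,.1125,.125): dot([[-.125-d-.016,0,.026]],(255,255,0))
    dot([[a*.125,b*.125,.059] for a in(-1,1) for b in(-1,1)],(255,0,255))
    o=o[280:680,460:960] if n=='top' else o[340:840,380:960]
    cv2.imwrite(f'pics/fit_{n}.png',o)
E
```

```text
[(array([331.90769231, 249.96923077]), [9, 9, 65]), (array([328.67692308, 265.83076923]), [10, 9, 65])] [(array([292.4496124 , 272.37209302]), [12, 14, 129]), (array([274.39416058, 281.57664234]), [13, 14, 137])]
marble [0.4971 0.0391 0.0612] res [-0.03  0.04  0.04 -0.01]
marble [0.4656 0.0452 0.0606] res [ 0. -0. -0.  0.]
('top', 'side') [ 0.4205 -0.008   1.3816  0.0524] -13.682432588146224
('top',) [ 0.4298 -0.01    1.4224  0.0559] -3.7004676897434883
('side',) [ 0.4201 -0.0083  1.3819  0.057 ] -12.219025512921476
```

Run:
```python
from h import *
im={n:cv2.imread(f'pics/{n}0.png') for n in C}
H=np.array([[i*.032,j*.032] for i in range(-3,4) for j in range(-3,4) if (abs(i)<2 or abs(j)<2) and (i,j) not in((0,1),(0,2))])
g={n:cv2.GaussianBlur(im[n].max(2).astype(float),(0,0),1.5)-cv2.GaussianBlur(im[n].max(2).astype(float),(0,0),5) for n in C}
def cost(p,ns=('top','side')):
    X=board(p,np.c_[H,np.full(len(H),p[3])]);s=0
    for n in ns:
        uv=proj(n,X);s+=np.clip(map_coordinates(g[n],[uv[:,1],uv[:,0]],order=1),-30,10).mean()
    return s
for ns in (('top','side'),('top',),('side',)):
    x0=[.5286,.033,1.38,.054]
    f=(lambda p:cost(p,ns)) if len(ns)==2 else (lambda p:cost([*p[:3],.054],ns))
    S0=np.array(x0)+np.vstack([np.zeros(4),np.diag([.006,.006,.03,.006])])
    r=minimize(f,x0,method='Nelder-Mead',options=dict(initial_simplex=S0,maxiter=2000,xatol=1e-5,fatol=1e-4));print(ns,r.x.round(4),r.fun)
    if len(ns)==2:p=r.x
print(board(p,[[0,0,.062],[0,.032,.062],[0,.064,.062]]).round(4))
for n in C:
    o=cv2.resize(im[n],None,fx=2,fy=2,interpolation=cv2.INTER_CUBIC)
    def dot(q,c):
        for u in proj(n,board(p,q)):cv2.circle(o,tuple(int(round(2*v+.5)) for v in u),3,c,1)
    dot(np.c_[H,np.full(len(H),.054)],(0,255,0));dot([[0,0,.062],[0,.032,.062],[0,.064,.062]],(0,0,255))
    for d in (.10,.1125,.125): dot([[-.125-d-.016,0,.026]],(255,255,0))
    dot([[a*.125,b*.125,.059] for a in(-1,1) for b in(-1,1)],(255,0,255))
    cv2.imwrite(f'pics/fit2_{n}.png',o[280:680,460:960] if n=='top' else o[340:840,380:960])
r=tri([449,260],[405,405]);print('knob',r.x,r.fun)
```

```text
('top', 'side') [0.5274 0.0365 1.3819 0.0522] -27.30295242393111
('top',) [0.5285 0.0367 1.3824 0.0547] -9.07433006604405
('side',) [0.5261 0.0358 1.3845 0.0543] -18.47843413779431
[[0.5274 0.0365 0.062 ]
 [0.4959 0.0426 0.062 ]
 [0.4645 0.0486 0.062 ]]
knob [ 0.48188607 -0.2038198   0.03091892] [-0.54550081  0.6367397   0.54332451 -0.09206575]
```

View pics/fit2_top.png

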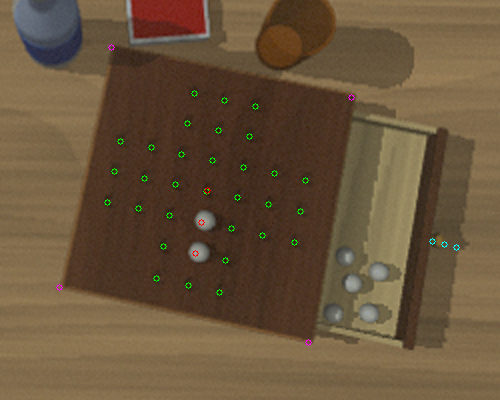

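View pics/fit2_side.png

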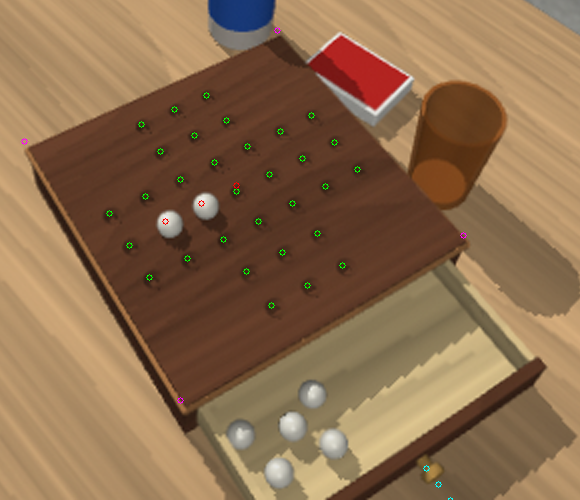

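The board is confirmed. Both marble heights triangulate to 61 mm (expected 62) and their spacing to 32.1 mm. The green hollow dots sit about 3 mm to the left of the true hollows, because shading biases them. So I take the position from the marbles and the yaw of 1.382 from the fit, which puts the centre at (0.5285, 0.0331). The knob triangulates to a drawer opening of about 0.100 m. Next I move above the outer marble.

send_rows --moves '[[[-442, -347, 60], [0, 0, -0.047], 45], [[-442, -347, 60], [0, 0, -0.047], 45], [[-442, -347, 60], [0, 0, -0.047], 45], [[-442, -347, 60], [0, 0, -0.047], 45], [[-442, -347, 60], [0, 0, -0.047], 45], [[-442, -347, 60], [0, 0, -0.047], 45], [[-442, -347, 60], [0, 0, -0.047], 45], [[-442, -347, 60], [0, 0, -0.047], 45], [[-442, -347, 60], [0, 0, -0.047], 45], [[-442, -347, 60], [0, 0, -0.047], 45], [[-442, -347, 60], [0, 0, -0.047], 45], [[-442, -347, 60], [0, 0, -0.047], 45]]'

```text
clock: 1.1
eef_pos: [0.4256, 0.094, 0.2504]
tool_rot: [0.094, 0.996, -0.001, -0.0]
ft_force: [-0.2, 1.4, 0.1]
grip_width: 0.0453
```

```bash
cat >> h.py <<'E'
from scipy.spatial.transform import Rotation as Ro
P=[.5285,.0331,1.382]
def go(X,yaw=P[2]):
    o=readout.get_obs();R=Ro.from_quat(o['tool_rot'])
    y=np.array([np.cos(yaw),np.sin(yaw),0]);z=np.array([0,0,-1.]);T=Ro.from_matrix(np.c_[np.cross(y,z),y,z])
    print('at',o['eef_pos'].round(4),'t',round(o['clock'],2),'F',o['ft_force'].round(1),'w',round(o['grip_width'],4))
    print('shift mm',(R.inv().apply(np.asarray(X)-o['eef_pos'])*1000).round(1),'turn',(R.inv()*T).as_rotvec().round(4))
E
python3 - <<'E'
from h import *
from workcell import bot
print(bot.tips_ahead,[a for a in dir(bot) if a[0]!='_'])
go([.4656,.0452,.160])
E
```

```text
0.0726 ['Unreachable', 'tips_ahead']
at [0.4256 0.094  0.2504] t 1.1 F [-0.2  1.4  0.1] w 0.0453
shift mm [-48.5 -40.3  90.4] turn [-0.0018 -0.0004 -0.0003]
```

send_rows --moves '[[[-48.5, -40.3, 50], [0, 0, 0], 45], [[-48.5, -40.3, 80], [0, 0, 0], 45], [[-48.5, -40.3, 90.4], [0, 0, 0], 45], [[-48.5, -40.3, 90.4], [0, 0, 0], 45], [[-48.5, -40.3, 90.4], [0, 0, 0], 45], [[-48.5, -40.3, 90.4], [0, 0, 0], 45]]'

```text
clock: 1.6
eef_pos: [0.4656, 0.0456, 0.1607]
tool_rot: [0.094, 0.996, -0.001, -0.0]
ft_force: [0.5, -0.3, 0.9]
grip_width: 0.0453
```

Run:
```python
from h import *
go([.4656,.0452,.160])
ims=[cv2.resize(camera(n)[r:r+100,c:c+130],None,fx=4 if n=='top' else 4,fy=4,interpolation=cv2.INTER_CUBIC)[:,:,::-1] for n,r,c in(('side',220,220),('top',200,270))]
cv2.imwrite('pics/above.png',np.vstack(ims)[:800])
```

```text
at [0.4656 0.0456 0.1607] t 1.6 F [ 0.5 -0.3  0.9] w 0.0453
shift mm [-0.  -0.4  0.7] turn [-0.0015 -0.0005  0.    ]
```

```bash
python3 -c "
import cv2;a=cv2.imread('pics/above.png');print(a.shape);import numpy as np
cv2.imwrite('pics/above2.png',cv2.resize(np.hstack([a[:400],a[400:]]),(800,308)))"
```

```text
(800, 520, 3)
```

View pics/above2.png

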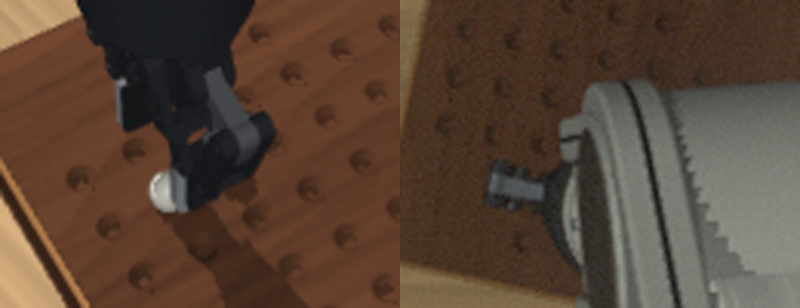

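The side view shows the open jaws straddling the outer marble at about (165,190), in line with the expected px (274,282). The finger on the right hides the other marble. The top view is blocked by the arm. Next I descend and close.

send_rows --moves '[[[0, -0.4, 15], [0, 0, 0], 45], [[0, -0.4, 25], [0, 0, 0], 45], [[0, -0.4, 29.5], [0, 0, 0], 45], [[0, -0.4, 29.5], [0, 0, 0], 45], [[0, -0.4, 29.5], [0, 0, 0], 35], [[0, -0.4, 29.5], [0, 0, 0], 25], [[0, -0.4, 29.5], [0, 0, 0], 14], [[0, -0.4, 29.5], [0, 0, 0], 14], [[0, -0.4, 29.5], [0, 0, 0], 14], [[0, -0.4, 29.5], [0, 0, 0], 14]]'

```text
clock: 2.53
eef_pos: [0.4669, 0.0453, 0.1331]
tool_rot: [0.094, 0.996, -0.001, 0.002]
ft_force: [-1.5, -2.7, 5.9]
grip_width: 0.015
```

Run:
```python
from h import *
go([.4656,.0452,.131])
cv2.imwrite('pics/grip.png',cv2.resize(camera('side')[230:310,220:330],None,fx=6,fy=6,interpolation=cv2.INTER_CUBIC)[:,:,::-1])
```

```text
at [0.4669 0.0453 0.1331] t 2.53 F [-1.5 -2.7  5.9] w 0.015
shift mm [ 1.3 -0.3  2.1] turn [-0.0011  0.0043  0.0007]
```

View pics/grip.png

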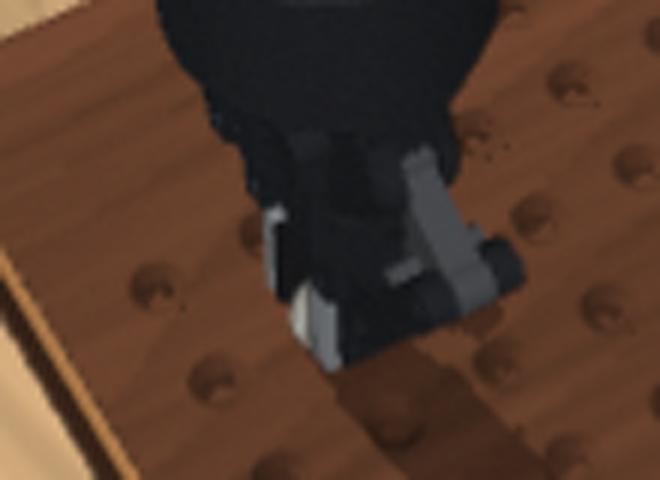

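The sliver of the outer marble is still at its place, about px (270,282), but the width of 15 mm and the upward push suggest the tips pinch it above its equator. I'll open, go lower and feel for the board.

send_rows --moves '[[[1.3, -0.3, 2], [0, 0, 0], 30], [[1.3, -0.3, 2], [0, 0, 0], 30], [[1.3, -0.3, 2], [0, 0, 0], 30], [[1.3, -0.3, 4], [0, 0.004, 0], 30], [[1.3, -0.3, 5], [0, 0.004, 0], 30], [[1.3, -0.3, 6], [0, 0.004, 0], 30], [[1.3, -0.3, 6], [0, 0.004, 0], 30]]'

```text
clock: 3.17
eef_pos: [0.4655, 0.0454, 0.1282]
tool_rot: [0.094, 0.996, -0.0, 0.0]
ft_force: [-3.8, -1.0, 11.5]
grip_width: 0.0299
```

Run:
```python
from h import *
go([.4656,.0452,.127])
im=camera('side');cv2.imwrite('pics/raw3.png',im[:,:,::-1])
print(blobs(im[:,:,::-1],90,(255,255,310,298)))
```

```text
at [0.4655 0.0454 0.1282] t 3.17 F [-3.8 -1.  11.5] w 0.0299
shift mm [-0.1 -0.2  1.2] turn [-0.0006  0.0002  0.0008]
[(array([270.64864865, 282.13513514]), [4, 11, 37]), (array([275.2, 291.5]), [4, 10, 30])]
```

send_rows --moves '[[[0, -0.2, -1.5], [0, 0, 0], 30], [[0, -0.2, -2], [0, 0, 0], 25], [[0, -0.2, -2.5], [0, 0, 0], 20], [[0, -0.2, -2.5], [0, 0, 0], 16], [[0, -0.2, -2.5], [0, 0, 0], 16], [[0, -0.2, -2.5], [0, 0, 0], 16], [[0, -0.2, -2.5], [0, 0, 0], 16]]'

```text
clock: 3.8
eef_pos: [0.4655, 0.0452, 0.1306]
tool_rot: [0.094, 0.996, -0.0, 0.0]
ft_force: [0.1, 0.7, 1.5]
grip_width: 0.0163
```

send_rows --moves '[[[0, 0, -5], [0, 0, 0], 16], [[0, 0, -10], [0, 0, 0], 16], [[0, 0, -20], [0, 0, 0], 16], [[0, 0, -30], [0, 0, 0], 16], [[0, 0, -30], [0, 0, 0], 16]]'

```text
clock: 4.22
eef_pos: [0.4667, 0.0454, 0.1626]
tool_rot: [0.094, 0.996, 0.0, 0.002]
ft_force: [0.1, -1.5, -0.1]
grip_width: 0.0166
```

Run:
```python
from h import *
go([.4656,.0452,.130])
a=camera('side');b=camera('top')
cv2.imwrite('pics/lift.png',cv2.resize(a[200:300,210:330],None,fx=5,fy=5,interpolation=cv2.INTER_CUBIC)[:,:,::-1])
```

```text
at [0.4667 0.0454 0.1626] t 4.22 F [ 0.1 -1.5 -0.1] w 0.0166
shift mm [ 1.2 -0.4 32.6] turn [0.0004 0.0037 0.0008]
```

View pics/lift.png

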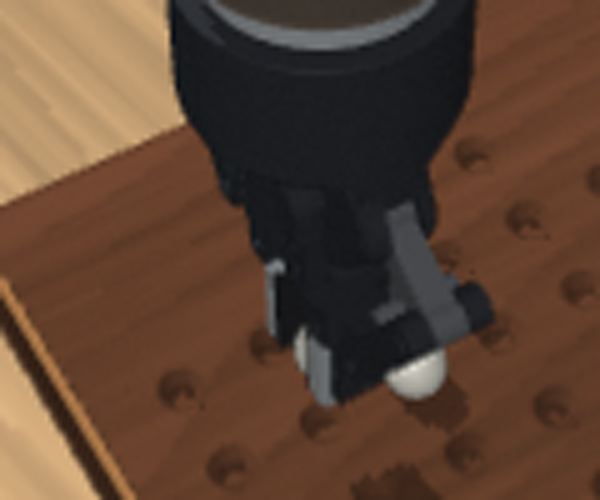

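The marble is lifted: the outer hollow at px (274,284) is empty, its sliver rises with the finger, and the neighbour sits undisturbed at px (293,274). Next I carry it 64 mm along the board's −y, which is tool −x.

send_rows --moves '[[[-20, -0.3, 0], [0, 0.002, 0], 16], [[-45, -0.3, 0], [0, 0.002, 0], 16], [[-63, -0.3, 0], [0, 0.002, 0], 16], [[-63, -0.3, 0], [0, 0.002, 0], 16], [[-63, -0.3, 12], [0, 0.002, 0], 16], [[-63, -0.3, 20], [0, 0.002, 0], 16], [[-63, -0.3, 24], [0, 0.002, 0], 16], [[-63, -0.3, 24], [0, 0.002, 0], 16], [[-63, -0.3, 24], [0, 0.002, 0], 16]]'

```text
clock: 5.07
eef_pos: [0.5269, 0.0333, 0.1366]
tool_rot: [0.094, 0.996, -0.0, -0.001]
ft_force: [1.1, 0.4, 0.0]
grip_width: 0.0167
```

Run:
```python
from h import *
go([.5284,.0332,.1306])
```

```text
at [0.5269 0.0333 0.1366] t 5.07 F [1.1 0.4 0. ] w 0.0167
shift mm [-1.5  0.2  6. ] turn [-0.0006 -0.0021  0.001 ]
```

send_rows --moves '[[[-1.5, 0.2, 3], [0, -0.002, 0], 16], [[-1.5, 0.2, 5.5], [0, -0.002, 0], 16], [[-1.5, 0.2, 5.8], [0, -0.002, 0], 16], [[-1.5, 0.2, 5.8], [0, -0.002, 0], 16], [[-1.5, 0.2, 5.8], [0, -0.002, 0], 18], [[-1.5, 0.2, 5.8], [0, -0.002, 0], 21], [[-1.5, 0.2, 5.8], [0, -0.002, 0], 26], [[-1.5, 0.2, 5.8], [0, -0.002, 0], 32], [[-1.5, 0.2, 5.8], [0, -0.002, 0], 36], [[-1.5, 0.2, 5.8], [0, -0.002, 0], 36]]'

```text
clock: 5.9
eef_pos: [0.5284, 0.0332, 0.1309]
tool_rot: [0.094, 0.996, -0.0, -0.0]
ft_force: [-0.7, -0.4, -0.3]
grip_width: 0.036
```

send_rows --moves '[[[0, 0, -10], [0, 0, 0], 36], [[0, 0, -30], [0, 0, 0], 36], [[0, 0, -34], [0, 0, 0], 36], [[0, 0, -34], [0, 0, 0], 36], [[33, 0, -34], [0, 0, 0], 36], [[33, 0, -34], [0, 0, 0], 36], [[33, 0, -34], [0, 0, 0], 36]]'

```text
clock: 6.48
eef_pos: [0.4936, 0.0394, 0.1638]
tool_rot: [0.093, 0.996, -0.001, -0.002]
ft_force: [0.8, 0.7, 0.2]
grip_width: 0.0359
```

Run:
```python
from h import *
go([.4970,.0392,.1306])
a=camera('side');b=camera('top')
print('expect centre',proj('side',[.5284,.0332,.062]),'near',proj('side',[.497,.0392,.062]))
print(blobs(a[:,:,::-1],100,(255,240,330,300)))
cv2.imwrite('pics/jump.png',cv2.resize(a[210:310,230:350],None,fx=5,fy=5,interpolation=cv2.INTER_CUBIC)[:,:,::-1])
```

```text
at [0.4936 0.0394 0.1638] t 6.48 F [0.8 0.7 0.2] w 0.0359
shift mm [-3.6  0.5 33.2] turn [-0.0015 -0.0035  0.0016]
expect centre [[309.86338372 263.29711957]] near [[292.40823662 272.05542489]]
[(array([290.73611111, 273.19444444]), [10, 13, 72])]
```

View pics/jump.png

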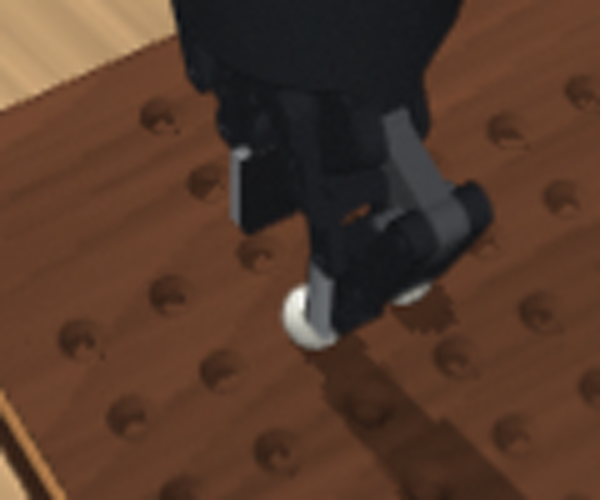

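The near marble is at px (292,273) as expected. The visible lower-right edge of the jumped marble, px (316,263) and (313,269.5), matches one seated in the centre hollow (centre 310,263, radius 6.5). Next I grasp the near marble.

send_rows --moves '[[[-3.6, 0.5, 0], [0, -0.003, 0], 36], [[-3.6, 0.5, 15], [0, -0.003, 0], 36], [[-3.6, 0.5, 28], [0, -0.003, 0], 36], [[-3.6, 0.5, 32], [0, -0.003, 0], 36], [[-3.6, 0.5, 33], [0, -0.003, 0], 36], [[-3.6, 0.5, 33], [0, -0.003, 0], 30], [[-3.6, 0.5, 33], [0, -0.003, 0], 24], [[-3.6, 0.5, 33], [0, -0.003, 0], 20], [[-3.6, 0.5, 33], [0, -0.003, 0], 16], [[-3.6, 0.5, 33], [0, -0.003, 0], 16], [[-3.6, 0.5, 33], [0, -0.003, 0], 16]]'

```text
clock: 7.5
eef_pos: [0.5006, 0.039, 0.1326]
tool_rot: [0.094, 0.996, -0.001, 0.003]
ft_force: [-0.4, -1.3, 2.4]
grip_width: 0.0169
```

send_rows --moves '[[[0, 0, -5], [0, 0, 0], 16], [[0, 0, -15], [0, 0, 0], 16], [[0, 0, -30], [0, 0, 0], 16], [[0, 0, -50], [0, 0, 0], 16], [[0, 0, -60], [0, 0, 0], 16], [[0, 0, -60], [0, 0, 0], 16]]'

```text
clock: 8.0
eef_pos: [0.502, 0.0394, 0.1957]
tool_rot: [0.094, 0.996, 0.0, 0.006]
ft_force: [0.9, -0.6, 0.2]
grip_width: 0.0167
```

Run:
```python
from h import *
D=board(P,[[-.165,-.045,.19]])[0];print(D)
go(D)
a=camera('side')
print(blobs(a[:,:,::-1],100,(255,215,345,300)))
r=tri([449,260],[405,405])
for d in(.1,.11,.12):print(d,proj('top',board(P,[[-.125-d,0,.041]])),proj('side',board(P,[[-.125-d,0,.041]])))
cv2.imwrite('pics/pluck.png',cv2.resize(a[200:300,230:350],None,fx=5,fy=5,interpolation=cv2.INTER_CUBIC)[:,:,::-1])
```

```text
[ 0.54173373 -0.13741354  0.19      ]
at [0.502  0.0394 0.1957] t 8.0 F [ 0.9 -0.6  0.2] w 0.0167
shift mm [ -71.9 -166.3    6.3] turn [0.0014 0.0114 0.0011]
[(array([290.54, 247.18]), [6, 12, 50]), (array([309.76984127, 263.70634921]), [13, 13, 126])]
0.1 [[442.55083337 258.28705305]] [[400.12657714 391.52254655]]
0.11 [[447.48666114 259.34296087]] [[404.88131821 397.81976883]]
0.12 [[452.43160887 260.4009232 ]] [[409.70023858 404.19987344]]
```

View pics/pluck.png

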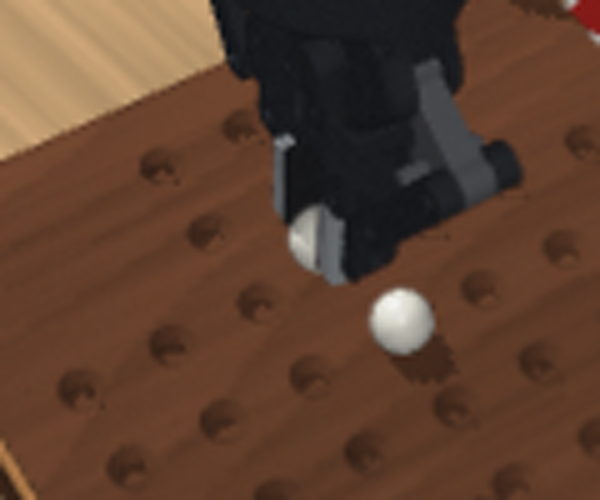

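The winning marble is seated in the centre: measured px (309.8,263.7) against predicted (309.9,263.3). The near hollow is empty and the second marble hangs in the jaws. Next I carry it over the drawer.

send_rows --moves '[[[-16, -38, 0], [0, 0.011, 0], 16], [[-32, -76, 0], [0, 0.011, 0], 16], [[-50, -114, 0], [0, 0.011, 0], 16], [[-65, -150, 0], [0, 0.011, 0], 16], [[-72, -171, 0], [0, 0.011, 0], 16], [[-72, -171, 0], [0, 0.011, 0], 16], [[-72, -171, 30], [0, 0.011, 0], 16], [[-72, -171, 50], [0, 0.011, 0], 16], [[-72, -171, 60], [0, 0.011, 0], 16], [[-72, -171, 60], [0, 0.011, 0], 16]]'

```text
clock: 8.88
eef_pos: [0.5381, -0.141, 0.1312]
tool_rot: [0.093, 0.996, 0.001, -0.005]
ft_force: [-0.9, -0.2, -0.9]
grip_width: 0.0169
```

Run:
```python
from h import *
go(board(P,[[-.170,-.045,.096]])[0])
a=camera('side')
cv2.imwrite('pics/drawer.png',cv2.resize(a[240:420,280:500],None,fx=3,fy=3,interpolation=cv2.INTER_CUBIC)[:,:,::-1])
```

```text
at [ 0.5381 -0.141   0.1312] t 8.88 F [-0.9 -0.2 -0.9] w 0.0169
shift mm [-3.2 -0.9 35.2] turn [ 0.0015 -0.0094  0.0017]
```

View pics/drawer.png

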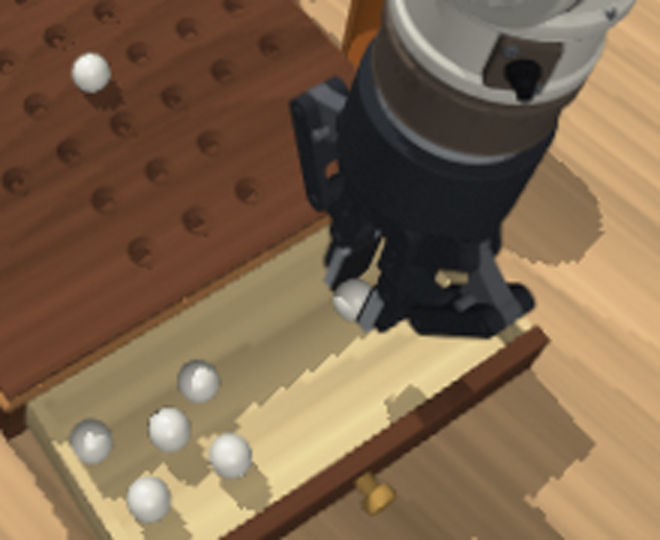

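The marble hangs over the empty half of the drawer at about crop (352,300), and the winner sits at (90,72). I'll shift 8 mm towards the front panel so the knuckle clears the board, then lower and release.

send_rows --moves '[[[-3.2, -8, 5], [0, -0.009, 0], 16], [[-3.2, -8, 15], [0, -0.009, 0], 16], [[-3.2, -8, 25], [0, -0.009, 0], 16], [[-3.2, -8, 31], [0, -0.009, 0], 16], [[-3.2, -8, 31], [0, -0.009, 0], 16], [[-3.2, -8, 31], [0, -0.009, 0], 16]]'

```text
clock: 9.43
eef_pos: [0.5404, -0.1494, 0.1014]
tool_rot: [0.093, 0.996, 0.001, 0.001]
ft_force: [0.6, 0.6, -0.3]
grip_width: 0.0169
```

send_rows --moves '[[[0, 0, 0], [0, 0, 0], 18], [[0, 0, 0], [0, 0, 0], 21], [[0, 0, 0], [0, 0, 0], 26], [[0, 0, 0], [0, 0, 0], 28], [[0, 0, 0], [0, 0, 0], 28], [[0, 0, 0], [0, 0, 0], 28], [[0, 0, -15], [0, 0, 0], 28], [[0, 0, -40], [0, 0, 0], 28], [[0, 0, -70], [0, 0, 0], 28], [[0, 0, -70], [0, 0, 0], 20]]'

```text
clock: 10.27
eef_pos: [0.5433, -0.1504, 0.1773]
tool_rot: [0.093, 0.996, -0.0, 0.006]
ft_force: [1.9, -0.9, -0.2]
grip_width: 0.0202
```

Run:
```python
from h import *
go(board(P,[[-.30,0,.17]])[0])
a=camera('side')
cv2.imwrite('pics/drop.png',cv2.resize(a[240:420,280:500],None,fx=3,fy=3,interpolation=cv2.INTER_CUBIC)[:,:,::-1])
```

```text
at [ 0.5433 -0.1504  0.1773] t 10.27 F [ 1.9 -0.9 -0.2] w 0.0202
shift mm [  49.3 -122.5    6.7] turn [0.0005 0.0116 0.0019]
```

View pics/drop.png

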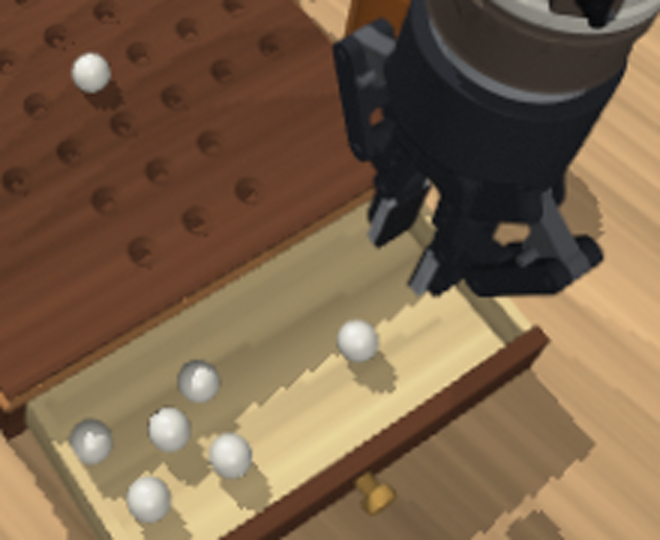

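The marble lies in the drawer at about crop (358,340), with the other five untouched and the winner at (90,72). Next I go outside the knob with the jaws closed and turned 90°, so that only the slim finger sides face the board.

send_rows --moves '[[[10, -30, -10], [0, 0.011, 0], 10], [[25, -65, -10], [0, 0.011, 0], 0], [[40, -100, -10], [0, 0.011, 0], 0], [[49, -122, -10], [0, 0.011, 0], 0], [[49, -122, -5], [0, 0.011, 0], 0], [[49, -122, 0], [0, 0.011, 0], 0]]'

```text
clock: 10.82
eef_pos: [0.4708, -0.2618, 0.1738]
tool_rot: [0.095, 0.995, 0.001, -0.001]
ft_force: [1.0, 0.5, -0.3]
grip_width: 0.0001
```

Run:
```python
from h import *
print(readout.get_obs()['joint_pos'].round(3))
go(board(P,[[-.30,0,.17]])[0],P[2]+np.pi/2);go(board(P,[[-.30,0,.17]])[0],P[2]-np.pi/2)
```

```text
[-5.080e-01  4.080e-01 -1.110e-01  1.054e+00  1.000e-03 -3.180e-01]
at [ 0.4708 -0.2618  0.1738] t 10.82 F [ 1.   0.5 -0.3] w 0.0001
shift mm [-1.3  0.5  3.8] turn [ 2.7000e-03 -7.0000e-04 -1.5718e+00]
at [ 0.4708 -0.2618  0.1738] t 10.82 F [ 1.   0.5 -0.3] w 0.0001
shift mm [-1.3  0.5  3.8] turn [-7.0000e-04 -2.7000e-03  1.5698e+00]
```

send_rows --moves '[[[-1.3, 0.5, 0], [0, 0, 0.12], 0], [[-1.3, 0.5, 0], [0, 0, 0.24], 0], [[-1.3, 0.5, 0], [0, 0, 0.36], 0], [[-1.3, 0.5, 0], [0, 0, 0.48], 0], [[-1.3, 0.5, 0], [0, 0, 0.6], 0], [[-1.3, 0.5, 0], [0, 0, 0.72], 0], [[-1.3, 0.5, 0], [0, 0, 0.84], 0], [[-1.3, 0.5, 0], [0, 0, 0.96], 0], [[-1.3, 0.5, 0], [0, 0, 1.08], 0], [[-1.3, 0.5, 0], [0, 0, 1.2], 0], [[-1.3, 0.5, 0], [0, 0, 1.32], 0], [[-1.3, 0.5, 0], [0, 0, 1.44], 0]]'

```text
clock: 11.82
eef_pos: [0.4727, -0.26, 0.1726]
tool_rot: [0.729, 0.685, -0.0, -0.002]
ft_force: [-1.2, -0.7, -0.1]
grip_width: -0.0003
```

Run:
```python
from h import *
go(board(P,[[-.30,0,.098]])[0],P[2]-np.pi/2)
```

```text
at [ 0.4727 -0.26    0.1726] t 11.82 F [-1.2 -0.7 -0.1] w -0.0003
shift mm [-1.8 -0.1 74.6] turn [-0.0034 -0.0025  0.126 ]
```

send_rows --moves '[[[-1.8, 0, 0], [0, 0, 0.12], 0], [[-1.8, 0, 20], [0, 0, 0.126], 0], [[-1.8, 0, 45], [0, 0, 0.126], 0], [[-1.8, 0, 65], [0, 0, 0.126], 0], [[-1.8, 0, 74], [0, 0, 0.126], 0], [[-1.8, 0, 74], [0, 0, 0.126], 0]]'

```text
clock: 12.32
eef_pos: [0.471, -0.2594, 0.0954]
tool_rot: [0.77, 0.638, -0.001, -0.005]
ft_force: [-0.2, 1.1, 0.4]
grip_width: 0.0001
```

Run:
```python
from h import *
go(board(P,[[-.125-.016-.011,0,.098]])[0],P[2]-np.pi/2)
```

```text
at [ 0.471  -0.2594  0.0954] t 12.32 F [-0.2  1.1  0.4] w 0.0001
shift mm [146.1   1.9  -1.9] turn [-0.0097 -0.0046  0.0018]
```

send_rows --moves '[[[12, 1.9, -1], [-0.009, -0.004, 0], 0], [[24, 1.9, -1], [-0.009, -0.004, 0], 0], [[34, 1.9, -1], [-0.009, -0.004, 0], 0], [[40, 1.9, -1], [-0.009, -0.004, 0], 0], [[46, 1.9, -1], [-0.009, -0.004, 0], 0], [[52, 1.9, -1], [-0.009, -0.004, 0], 0], [[59, 1.9, -1], [-0.009, -0.004, 0], 0], [[66, 1.9, -1], [-0.009, -0.004, 0], 0], [[73, 1.9, -1], [-0.009, -0.004, 0], 0], [[80, 1.9, -1], [-0.009, -0.004, 0], 0], [[87, 1.9, -1], [-0.009, -0.004, 0], 0], [[94, 1.9, -1], [-0.009, -0.004, 0], 0]]'

```text
clock: 13.32
eef_pos: [0.4907, -0.1669, 0.0969]
tool_rot: [0.77, 0.638, 0.0, -0.0]
ft_force: [1.0, -2.4, 0.8]
grip_width: 0.0
```

Run:
```python
from h import *
go(board(P,[[-.125-.016-.011,0,.096]])[0],P[2]-np.pi/2)
```

```text
at [ 0.4907 -0.1669  0.0969] t 13.32 F [ 1.  -2.4  0.8] w 0.0
shift mm [51.5 -0.3  0.9] turn [-0.0001 -0.0005  0.0016]
```

send_rows --moves '[[[7, -0.3, 0], [0, 0, 0], 0], [[14, -0.3, 0], [0, 0, 0], 0], [[21, -0.3, 0], [0, 0, 0], 0], [[28, -0.3, 0], [0, 0, 0], 0], [[34, -0.3, 0], [0, 0, 0], 0], [[39, -0.3, 0], [0, 0, 0], 0], [[43, -0.3, 0], [0, 0, 0], 0], [[46, -0.3, 0], [0, 0, 0], 0], [[48, -0.3, 0], [0, 0, 0], 0], [[49, -0.3, 0], [0, 0, 0], 0]]'

```text
clock: 14.15
eef_pos: [0.4994, -0.1184, 0.0968]
tool_rot: [0.77, 0.638, 0.0, -0.0]
ft_force: [0.6, -2.3, -1.4]
grip_width: -0.0002
```

send_rows --moves '[[[1.5, 0, 0], [0, 0, 0], 0], [[3, 0, 0], [0, 0, 0], 0], [[3, 0, 0], [0, 0, 0], 0]]'

```text
clock: 14.4
eef_pos: [0.4998, -0.116, 0.0969]
tool_rot: [0.77, 0.638, -0.001, 0.0]
ft_force: [0.3, -4.0, -0.3]
grip_width: -0.0
```

Force is still only 2–4 N, so the drawer hasn't reached its stop. I'll continue in small steps.

send_rows --moves '[[[1.5, 0, 0], [0, 0, 0], 0], [[3, 0, 0], [0, 0, 0], 0], [[3, 0, 0], [0, 0, 0], 0]]'

```text
clock: 14.65
eef_pos: [0.4999, -0.1155, 0.0969]
tool_rot: [0.771, 0.637, -0.003, 0.002]
ft_force: [-0.6, -9.5, 0.7]
grip_width: -0.0002
```

send_rows --moves '[[[1, 0, 0], [0, 0, 0], 0], [[2, 0, 0], [0, 0, 0], 0], [[2, 0, 0], [0, 0, 0], 0]]'

```text
clock: 14.9
eef_pos: [0.4999, -0.1152, 0.097]
tool_rot: [0.771, 0.636, -0.005, 0.004]
ft_force: [-0.7, -9.1, 0.6]
grip_width: -0.0002
```

The drawer stalled with the force jumping to 9.5 N, at TCP x_b ≈ −0.151. That is the expected shut position, with the knob face at about −0.141. I'll back off, lift and take a last look.

send_rows --moves '[[[-8, 0, 0], [0, 0, 0], 0], [[-25, 0, 0], [0, 0, 0], 0], [[-50, 0, 0], [0, 0, 0], 0], [[-80, 0, -10], [0, 0, 0], 0], [[-100, 0, -40], [0, 0, 0], 0], [[-110, 0, -80], [0, 0, 0], 0], [[-120, 0, -110], [0, 0, 0], 0], [[-150, 0, -110], [0, 0, 0], 0], [[-150, 0, -110], [0, 0, 0], 0]]'

```text
clock: 15.65
eef_pos: [0.4723, -0.2649, 0.2114]
tool_rot: [0.772, 0.635, -0.004, 0.006]
ft_force: [-0.4, -0.4, -0.9]
grip_width: -0.0001
```

Run:
```python
from h import *
go([0.4,-.3,.2])
a=camera('side')[:,:,::-1].copy();b=camera('top')[:,:,::-1].copy()
A=blobs(a,100,(290,245,330,282));B=blobs(b,90,(310,215,350,255));print(A,B)
if A and B:print(tri(B[0][0],A[0][0]).x)
for n,i in(('side',a),('top',b)):print(n,'knob shut at',proj(n,board(P,[[-.141,0,.026],[-.125,0,.041]])).round(1))
s=cv2.resize(a[180:400,200:460],None,fx=1.7,fy=1.7,interpolation=cv2.INTER_CUBIC);t=cv2.resize(b[120:340,230:480],(350,374),interpolation=cv2.INTER_CUBIC)
o=np.hstack([s,cv2.resize(t,(358,s.shape[0]))]);print(o.shape);cv2.imwrite('pics/final.png',o)
```

```text
at [ 0.4723 -0.2649  0.2114] t 15.65 F [-0.4 -0.4 -0.9] w -0.0001
shift mm [-48.2 -64.2  11.7] turn [-0.0068  0.0149 -1.5766]
[(array([309.84496124, 263.71317829]), [13, 13, 129])] [(array([334.84615385, 234.2       ]), [9, 9, 65])]
[0.52876822 0.03329387 0.06042525]
side knob shut at [[361.2 346.3]
 [356.1 333.1]]
top knob shut at [[399.2 249.7]
 [393.7 247.8]]
(374, 800, 3)
```

View pics/final.png

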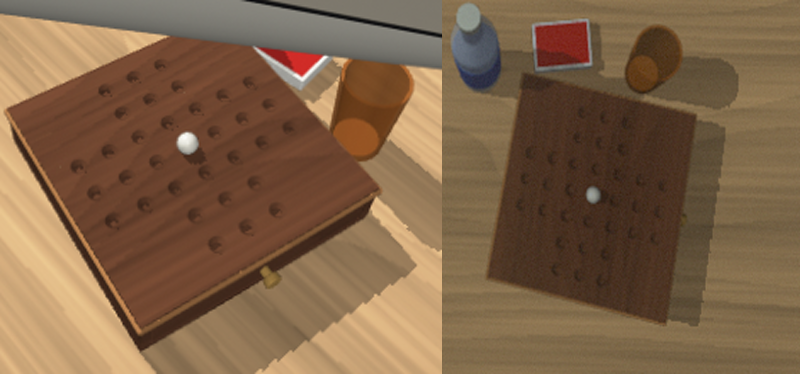

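The winner is in the centre, triangulated at (0.529, 0.033, 0.060). The drawer front looks flush in the side view, and its knob at about px (359,343) matches the shut prediction. The bottle, glass and cards look unmoved. Handing in.

```bash
python3 -c "
from workcell import order
order.job_done()"
```

```text
the job is handed in; nothing more can be done
```

I jumped the outer marble over its neighbour into the centre hollow, put the jumped marble in the drawer and pushed the drawer shut. The job is handed in at about 16 s of the 56 s, and no verdict was reported.

**Last checks**
- **Winning marble:** it triangulates to (0.529, 0.033, 0.060), within 2 mm of the seat I worked out for the centre hollow.
- **Drawer:** the push stalled at 9–9.5 N with the finger where the shut drawer should be. The knob then appeared where a shut drawer predicts it, and the front looked flush.
- **Jumped marble:** it and the five earlier ones were seen lying in the drawer before I pushed it shut. They can't be seen now that it is closed.
- **Bottle, glass and cards:** they look unmoved in the last picture; I checked this by eye only.
- **Arm:** it was clear of everything at hand-in.

**What disagreed**
- **Hollow fit:** my first fit of the hollows was about 3 mm off because of shading, so I took positions from the marbles instead.
- **Grip width:** it read 15–17 mm on the 20 mm marbles. On the first try I suspected a bad grip, opened and regripped, and both marbles then lifted and carried normally.
- **Second grasp:** it was about 3.6 mm off centre, which did no harm.

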